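Set the day counter to 4 and lock it

TASK

Set the day counter to 4: roll the black rubber wheel with a fingertip, pressing on it with less than 16 N, until the 4 stands in the middle of the small window. Then slide the red lock bolt fully home towards the wheel, so that the counter stays locked at 4, and take the hand away. Leave the jar, the lemon, the mug and the tomato where they are.

Things in the scene. Friction and masses are not known exactly. Their poses are not given: they have to be found in the camera images.
- day_counter: white day counter that stands fast on the worktop, 100 x 150 mm, about 97 mm high (red bolt to 109 mm). Origin on the worktop under the rubber wheel; x points away from its front (window) side, y to the left seen from the front, z up. The wheel takes up y -16 to +16 mm, the round number cowl y -58 to -18 (top 81 mm high), the square bolt block y +21 to +86, x -34 to +34 (top 81 mm high).
- wheel_mount: mount of the black rubber wheel (radius 47 mm, 32 mm wide, axle along the counter's y) and the number drum fixed to it. Its origin is the nominal axle, 50 mm high, but the wheel floats: its axle rests anywhere up to 6 mm above or below that, different each time and in no reading, so its top is 91 to 103 mm high. Feel for it: lower a fingertip slowly until it meets the rubber.
- wheel_middle (a point): point on the nominal axle, in the middle of the wheel's width. Pressed down, the wheel yields from about 3 N on, 1 mm per further 5 N, to a hard stop at 4 mm, which is too hard. A brake holds the wheel where it is left: about 2 N at the rim turns it. The rubber's grip varies: light presses slip; 7 to 11 N drives it well, over strokes of up to 40 mm across the top.
- window (a point): middle of the small number window (21 mm wide, 23 mm high) in the cowl, right of the rubber wheel as seen from the front; it looks forward and 45 degrees up. The drum behind shows black numbers 0 to 7 on white, each 14 mm high
- day_wheel (a joint): turn of the wheel, rad: n x 0.7854 when number n (0 to 7) stands in the middle of the window, so 3.142 for the 4. It grows when the wheel's top moves away from the window side (the counter's +x). Stops just before 0 and after 7; it does not go round.
- lock_bolt (a joint): travel of the lock bolt, m: 0 out, 0.018 fully home (hard stop). It slides to the counter's -y, towards the wheel, with 2 N of friction, and stays where left. From about 0.009 on its nose enters between the wheel's eight dogs: with a number nearly in the middle it goes home, drawing the wheel exactly to that number, and locks the wheel; between two numbers it is blocked.
- bolt_grip (a point): middle of the bolt's red thumb piece (28 mm along the counter's x, 14 mm along y, 24 mm high, its underside 3 mm above the bolt block), 98 mm above the worktop; it moves with the bolt. It can be pushed on its side away from the wheel (the block's top there is bare) or pinched.
- spice_jar: spice jar with red cap, 45 mm across, 106 mm high, origin under its middle; a bystander
- lemon: yellow lemon, 82 x 58 x 57 mm, origin under its middle; a bystander
- mug: green mug, 86 x 118 x 96 mm, origin under its middle; a bystander
- tomato: red tomato, 69 x 68 x 71 mm, origin under its middle; a bystander
There are look-alikes about, which are no part of the job. What is shaped like the day_counter but blue is not meant.

How it is judged:
By the outcome, as a careful person would: the job done as asked, in the order asked, and still so for the second after the job is handed in, with the robot touching nothing.
It also fails if it takes over 72 s, if anything falls off the work surface, if the arm or the gripper's body presses on something with over 40 N, if the wrist force passes 120 N, or if a joint passes its speed limit or range.

ROBOT

A 6-joint arm with a two-finger parallel gripper is mounted at the origin on a cart in front of the work surface, level with it; the furniture and walls round the work are solid. World frame = base frame: x ahead of the robot, y to its left, z up, the work surface at z = 0. Lengths are in m, angles in rad, forces in N, time in s.
With the tool pointing down it reaches from about 0.275 to 0.825 m from the base axis. Payload 4.9 kg.
Tool frame: the origin (TCP) lies midway between the tips of the shut fingers; the grasp point (between the pads) lies 19 mm behind it (grip_point_offset is the distance from the TCP to the grasp point, in m); z points along the fingers, y is the line along which they close (so a half turn about z gives the same grasp; the last joint's range is limited). The gripper opens to 85 mm and grips with 20 to 120 N. Pads are 22 mm wide; open, the fingers measure 114 mm over their backs; the gripper's body (76 mm by 85 mm) begins 54 mm behind the grasp point. The pads swing forward as they close: fully open they stand 13 mm farther back than shut.
Start: joints at [-1.307, 0.326, -0.193, 1.052, 0, 1.437], TCP at [0.213, -0.507, 0.197] pointing down, gripper open.
Joint ranges: [-2.65, 2.65], [-0.97, 1.79], [-1.3, 1.35], [-1.93, 2.1], [-1.47, 1.37], [-3.14, 3.14]. Speed limits (rad/s): [2.57, 2.57, 3.14, 3.14, 3.14, 3.14].

INTERFACE

Orientations are given as a rotation vector (axis times angle).
In Python, from cell import * gives the robot as it stands. Calls block until the motion is done:
- movep(position, orientation): joint-space move of the TCP to a pose.
- move_l(position, velocity=0.15, rot=None, until_force=None): straight line of the TCP; rot=None keeps the orientation; velocity is the mean speed in m/s. With until_force (N) it stops when the force on the tool has changed by that much, and returns True; else False.
- set_joints(angles): joint-space move.
- let_go() and grab(newtons=None): open the fingers fully, or close them until they stop; newtons is the grip in N (None keeps the last).
- sleep(seconds).
- ik(position, orientation): joint angles nearest the present ones, or None.
- get_state(): the state.
- grab_frame(name): name is "scene" or "side" or "wrist"; returns a dict with "img" (480x640x3 uint8, red, green, blue), "fx", "fy", "cx", "cy" (pixels), "cam_to_world" (4x4, takes a point from camera to world coordinates); the wrist camera has in their place "T_tool_cam" (4x4, takes a point from camera to tool coordinates, whose origin is the TCP and whose axes are the flange's). Camera axes: x right, y down, z forward; pixel columns grow to the right and rows downward; lengths in m; the calibration is good to about 2 mm. A picture is of the moment at which its call begins: read the wrist's pose just before it. There is no depth.
A pose or a line that the arm cannot do raises MotionError and nothing moves.
- sign_off(): hands the job in; it is judged then, once.
Trained networks look in the newest picture that a camera, given by its name, has taken for a name from the list of things; names that differ only in an ending like _2 or _b are one class to them, and where a whole thing is asked for, a point or a joint stands for the part that bears it (a point fixed in the world has none). Each returns a list of dicts, best first, with "score" (0 to 1); they miss things now and then, are a little off and sometimes report something else, mostly with a low value. They report only what shows in the picture. A call takes as long as a camera call. They do not tell look-alikes from the thing itself.
- spot_in(camera, name): "centre" ([column, row] in pixels, amid what is visible of it).
- silhouettes(camera, name): "mask" (480x640 bool, what is visible of it) and "centre" ([column, row] in pixels, amid what is visible of it).
- tip_of(camera, name): "centre" ([column, row] in pixels: a listed point, or the origin of a listed thing).
The state is a dict: "clock": time; "q": joint angles; "joint_velocities": joint speeds; "tau": joint torques, N m; "position": TCP position; "eef_rot": TCP orientation; "contact_force": force on the tool from outside, world axes, zero at the start; "wrist_torque": the same for the moment, N m; "finger_gap": opening from 0.0 (shut) to 1.0 (fully open); "grasp_force": force on a finger pad.
Only numpy, scipy, OpenCV 4.12 (cv2) and the standard library are available. Lean on these libraries where they do the work, as an engineer would, in place of code of your own. Each camera call takes 0.05 s, during which the arm holds its last target. There are 200 camera calls.

## Working session

There is one attempt and no reset: what is moved stays moved. The work goes in short steps, each a Python script; the robot and the scene stay as the last script left them, time stands still between calls to the robot, and variables do not carry over. Pictures are saved under pics/ and viewed, at most 10 in all, crops included, and the job is handed in when it is done.

```bash
mkdir -p pics; ls; python3 - <<'E'
from cell import *
import cv2,numpy as np
ims=[]
for c in ["scene","side"]:
    f=grab_frame(c); cv2.imwrite(f"pics/{c}0.png",f["img"][:,:,::-1])
    print(c,f["fx"],f["cx"],f["cy"],np.round(f["cam_to_world"],3).tolist())
    for n in ["day_counter","wheel_middle","window","bolt_grip"]:
        print(n,[(np.round(d["centre"]).tolist(),round(d["score"],2)) for d in tip_of(c,n)])
print(get_state())
E
```

```text
pics
scene 468.7129882349342 322.46737266767144 229.4595130360257 [[-0.827, -0.264, 0.495, -0.029], [-0.561, 0.368, -0.741, 0.799], [0.014, -0.892, -0.453, 0.586], [0.0, 0.0, 0.0, 1.0]]
day_counter [([379.0, 222.0], 0.86), ([334.0, 272.0], 0.8)]
wheel_middle [([336.0, 250.0], 0.89), ([382.0, 202.0], 0.65)]
window [([392.0, 194.0], 0.69), ([353.0, 243.0], 0.55)]
bolt_grip [([318.0, 245.0], 0.7), ([374.0, 195.0], 0.55)]
side 551.3502052475532 315.012551899431 241.39575270542846 [[-0.994, -0.059, 0.094, 0.431], [-0.109, 0.347, -0.932, 0.948], [0.022, -0.936, -0.351, 0.446], [0.0, 0.0, 0.0, 1.0]]
day_counter [([327.0, 232.0], 0.93), ([357.0, 247.0], 0.61), ([343.0, 287.0], 0.6)]
wheel_middle [([342.0, 261.0], 0.81), ([328.0, 214.0], 0.52)]
window [([359.0, 247.0], 0.83), ([339.0, 202.0], 0.68)]
bolt_grip [([344.0, 249.0], 0.65), ([330.0, 200.0], 0.54)]
{'clock': 0.5, 'q': array([-1.30716570e+00,  3.26243286e-01, -1.92629483e-01,  1.05202472e+00,
       -2.65942482e-05,  1.43656421e+00]), 'joint_velocities': array([ 0.000818  , -0.00156835,  0.00154111, -0.00045311,  0.00057642,
       -0.0011538 ]), 'tau': array([-6.65167590e-04, -4.42962813e+01,  2.62538016e+01,  2.75872924e-03,
       -5.84128748e-05, -4.31539284e-07]), 'position': array([ 0.2130782 , -0.50702899,  0.19684603]), 'eef_rot': array([-3.07953790e+00, -6.20827867e-01,  5.19590123e-05]), 'contact_force': array([ 0.24495914,  0.29585742, -0.10146192]), 'wrist_torque': array([-0.03919894,  0.03047515, -0.00864751]), 'grasp_force': 0.0, 'finger_gap': 0.9991867190250664}
```

View pics/scene0.png

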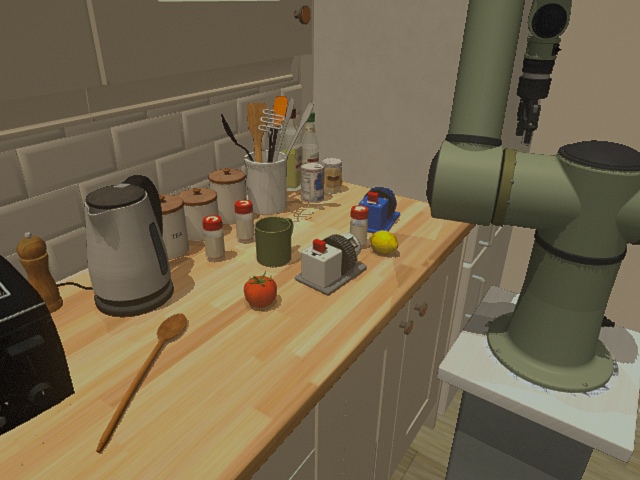

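View pics/side0.png

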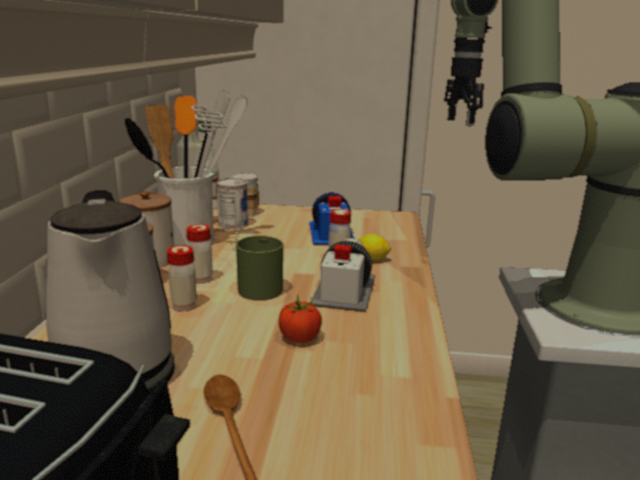

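The white counter shows in the scene view at about (333,262), with its red bolt at (319,245) and the wheel at (345,245). In the side view it is at (344,275). The blue look-alike is behind it. Next I triangulate the white one and look from above.

```bash
cat > h.py <<'E'
from cell import *
import cv2,numpy as np
from scipy.spatial.transform import Rotation as R
def ray(f,px,T):
    d=np.array([(px[0]-f["cx"])/f["fx"],(px[1]-f["cy"])/f["fy"],1.]); d=T[:3,:3]@d
    return T[:3,3],d/np.linalg.norm(d)
def tri(rays):
    A=0;b=0
    for o,d in rays:
        P=np.eye(3)-np.outer(d,d);A=A+P;b=b+P@o
    return np.linalg.solve(A,b)
def onz(r,z): return r[0]+r[1]*(z-r[0][2])/r[1][2]
def wframe():
    s=get_state();T=np.eye(4);T[:3,:3]=R.from_rotvec(s["eef_rot"]).as_matrix();T[:3,3]=s["position"]
    f=grab_frame("wrist"); return f,T@f["T_tool_cam"]
def down(a): # tool pointing down; tool x axis at world angle a
    c,s=np.cos(a),np.sin(a)
    return R.from_matrix(np.array([[c,s,0],[s,-c,0],[0,0,-1.]])).as_rotvec()
E
python3 - <<'E'
from h import *
fs={c:grab_frame(c) for c in("scene","side")}
px={"wheel_middle":([336,250],[342,261],.05),"window":([353,243],[359,247],.068),"bolt_grip":([318,245],[344,249],.098),"day_counter":([334,272],[343,287],0)}
for n,(a,b,z) in px.items():
    r=[ray(fs[c],p,fs[c]["cam_to_world"]) for c,p in zip(fs,(a,b))]
    print(n,tri(r).round(3),onz(r[0],z).round(3),onz(r[1],z).round(3))
for n in ["spice_jar","lemon","mug","tomato"]:
  for c in fs: print(n,c,[(onz(ray(fs[c],d["centre"],fs[c]["cam_to_world"]),0).round(3).tolist(),round(d["score"],2)) for d in tip_of(c,n)])
f,T=wframe(); print(np.round(f["T_tool_cam"],3).tolist(), f["fx"])
s=get_state(); print(R.from_rotvec(s["eef_rot"]).as_matrix().round(2).tolist())
E
```

```text
wheel_middle [ 0.476 -0.016  0.046] [ 0.473 -0.01   0.05 ] [ 0.476 -0.006  0.05 ]
window [ 0.446 -0.04   0.066] [ 0.442 -0.034  0.068] [ 0.446 -0.037  0.068]
bolt_grip [0.469 0.07  0.102] [0.472 0.066 0.098] [0.47  0.055 0.098]
day_counter [ 0.471 -0.001 -0.003] [0.467 0.005 0.   ] [0.472 0.001 0.   ]
spice_jar scene [([0.487, -0.152, 0.0], 0.88)]
spice_jar side [([0.428, -0.148, -0.0], 0.18)]
lemon scene [([0.412, -0.136, 0.0], 0.96)]
lemon side [([0.425, -0.162, 0.0], 0.62)]
mug scene [([0.639, 0.005, 0.0], 0.57)]
mug side [([0.624, 0.028, 0.0], 0.73)]
tomato scene [([0.517, 0.194, 0.0], 0.97)]
tomato side [([0.527, 0.197, 0.0], 0.61)]
[[0.0, -0.962, -0.274, 0.069], [1.0, 0.0, -0.001, 0.002], [0.001, -0.274, 0.962, -0.177], [0.0, 0.0, 0.0, 1.0]] 383.13677166180884
[[0.92, 0.39, 0.0], [0.39, -0.92, 0.0], [0.0, -0.0, -1.0]]
```

```bash
python3 - <<'E'
from h import *
grab(20)
for a in (np.pi,0): print(a,ik([.46,-.01,.2],down(a)))
movep([.46,-.01,.20],down(np.pi))
f,T=wframe(); cv2.imwrite("pics/w1.png",f["img"][:,:,::-1])
for n,z in [("day_counter",0),("wheel_middle",.05),("window",.068),("bolt_grip",.098)]:
    print(n,[(np.round(d["centre"]).tolist(),onz(ray(f,d["centre"],T),z).round(4).tolist(),round(d["score"],2)) for d in tip_of("wrist",n)])
s=get_state();print(s["clock"],s["position"],s["finger_gap"],s["contact_force"])
E
```

```text
3.141592653589793 [-0.18238807  0.15752505 -0.40801348  1.0052578   0.         -0.18238807]
0 [-0.18238807  0.15752505 -0.40801348  1.0052578   0.          2.95920458]
day_counter [([327.0, 210.0], [0.4688, -0.0034, 0.0], 0.76), ([37.0, 256.0], [0.5169, -0.3044, 0.0], 0.72)]
wheel_middle []
window [([289.0, 192.0], [0.44, -0.0361, 0.068], 0.56), ([177.0, 158.0], [0.4125, -0.1243, 0.068], 0.24)]
bolt_grip [([415.0, 236.0], [0.4687, 0.0604, 0.098], 0.85), ([177.0, 158.0], [0.4106, -0.1136, 0.098], 0.17)]
4.0667 [ 0.46002279 -0.01050299  0.19992643] -0.0026884672167879825 [-0.46329655  0.0969552   0.88138258]
```

View pics/w1.png

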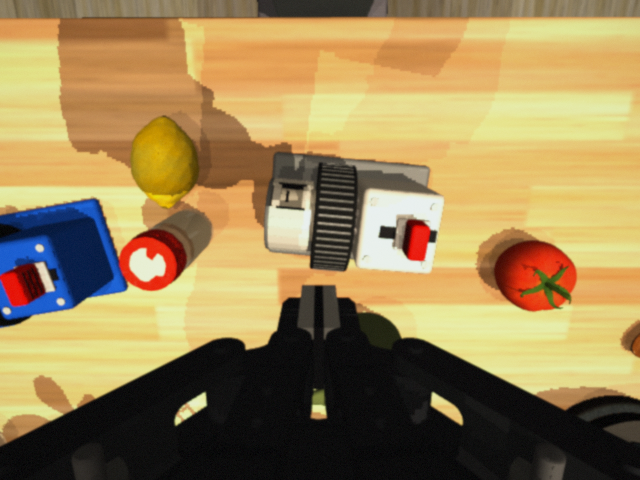

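```bash
python3 - <<'E'
from h import *
im=cv2.imread("pics/w1.png"); cv2.imwrite("pics/w1c.png",cv2.resize(im[140:290,255:455],None,fx=4,fy=4,interpolation=cv2.INTER_CUBIC))
f,T=wframe()
r=[ray(f,d,T) for d in ([367,188],[442,193],[432,272],[357,268])]
P=np.array([onz(x,.081) for x in r])[:,:2]; print(P.round(4))
L=np.array([[-34,21],[-34,86],[34,86],[34,21]])/1e3
A=L-L.mean(0);B=P-P.mean(0)
yaw=np.arctan2((A[:,0]*B[:,1]-A[:,1]*B[:,0]).sum(),(A*B).sum()); c,s=np.cos(yaw),np.sin(yaw)
print(np.degrees(yaw),P.mean(0)-np.array([[c,-s],[s,c]])@L.mean(0), np.linalg.norm(B,axis=1))
E
```

```text
[[0.4347 0.0253]
 [0.4386 0.0837]
 [0.5041 0.0811]
 [0.5005 0.0193]]
-3.6589406394026263 [ 0.4660525  -0.00106113] [0.04408141 0.04395391 0.04501919 0.0453321 ]
```

View pics/w1c.png

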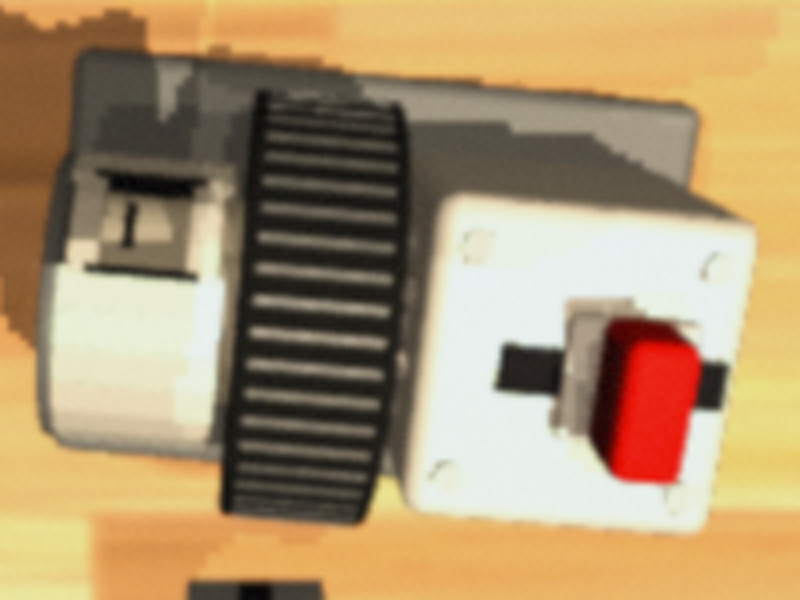

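```bash
cat >> h.py <<'E'
O=np.array([.468,-.002,0]); YAW=np.radians(-3.7)
RZ=R.from_euler('z',YAW).as_matrix()
W=lambda x,y,z: O+RZ@np.array([x,y,z])
ROT=down(np.pi+YAW)
def fl(): return RZ.T@get_state()["contact_force"]
def snap(name,box=None):
    f,T=wframe(); px=np.linalg.inv(T)@np.append(W(-.03,-.038,.079),1)
    u=int(f["fx"]*px[0]/px[2]+f["cx"]); v=int(f["fy"]*px[1]/px[2]+f["cy"])
    return f,f["img"][max(0,v-60):v+60,max(0,u-60):u+60,::-1],(u,v)
E
python3 - <<'E'
from h import *
movep(W(0,0,.125),ROT)
f,c,uv=snap("a"); print(uv); cv2.imwrite("pics/w2.png",f["img"][:,:,::-1])
sleep(.3); f0=fl(); print("base",f0)
move_l(W(0,0,.108),.03)
print(move_l(W(0,0,.088),.008,until_force=2.0))
s=get_state(); print(s["clock"],s["position"],fl()-f0)
sleep(.3); print(get_state()["position"],fl()-f0)
E
```

```text
(257, 200)
base [ 0.85214283  0.32689079 -0.08086454]
False
8.2333 [ 0.46800533 -0.00199474  0.08800206] [-0.96514463 -0.96461554  0.7234386 ]
[ 0.46801156 -0.00200012  0.08800292] [-1.59889023 -0.68367892 -0.57206358]
```

View pics/w2.png

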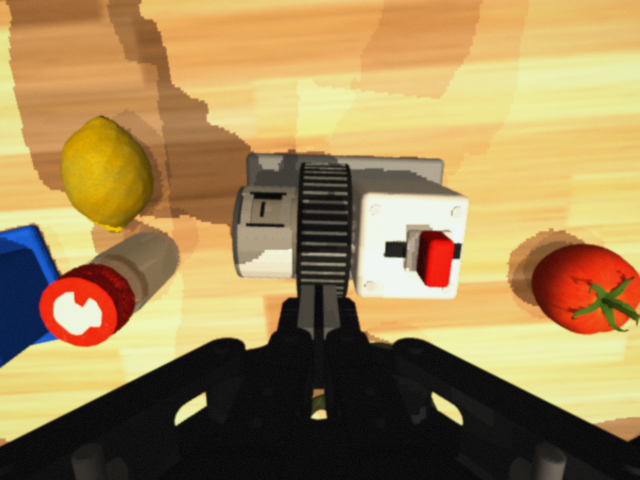

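```bash
python3 - <<'E'
from h import *
print([fl().round(2).tolist() for _ in range(3)], get_state()["finger_gap"])
f,c,uv=snap("a"); im=f["img"][:,:,::-1]
g=grab_frame("side")["img"][:,:,::-1]; h=grab_frame("scene")["img"][:,:,::-1]
a=cv2.resize(im[120:330,220:420],(400,420)); b=cv2.resize(g[180:320,285:405],(360,420)); 
cc=cv2.resize(h[195:300,280:380],(400,420))
cv2.imwrite("pics/p3.png",cv2.resize(np.hstack([a,b,cc]),(800,290)))
E
```

```text
[[-0.75, -0.36, -0.65], [-0.75, -0.36, -0.65], [-0.75, -0.36, -0.65]] 0.0008208639167204986
```

View pics/p3.png

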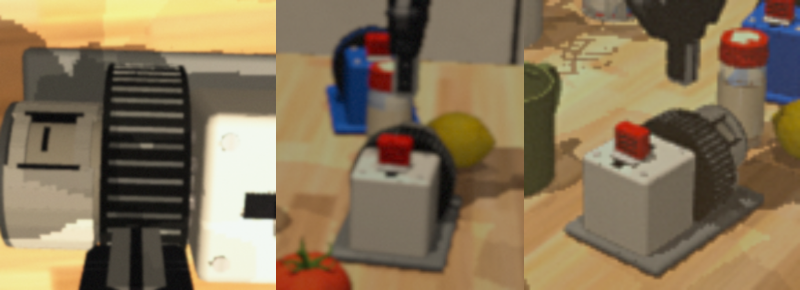

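The tip (side crop 408,95; scene crop 683,80) looks clearly above the wheel, so I check numerically where it is.

```bash
python3 - <<'E'
from h import *
fs={c:grab_frame(c) for c in("scene","side")}
print("tip",tri([ray(fs[c],p,fs[c]["cam_to_world"]) for c,p in (("scene",[337.6,224]),("side",[349,226]))]))
print(get_state()["position"],get_state()["q"].round(3))
def pj(p,f,T):
    q=np.linalg.inv(T)@np.append(p,1); return (f["fx"]*q[0]/q[2]+f["cx"],f["fy"]*q[1]/q[2]+f["cy"])
for c in fs:
    print(c,np.round([pj(x,fs[c],fs[c]["cam_to_world"]) for x in (W(0,0,.088),W(0,0,.097),W(0,0,.11),W(0,.0,.14),W(-.034,.086,.081),W(.034,.086,.081),W(-.034,.021,.081))]).tolist())
f,T=wframe(); print(f["cy"],np.round([pj(x,f,T) for x in (W(0,0,.088),W(0,0,.11),W(-.034,.086,.081),W(.034,.086,.081),W(-.034,.021,.081))]).tolist())
cv2.imwrite("pics/p4.png",cv2.resize(fs["scene"]["img"][175:300,265:420,::-1],(775,600 if 0 else 625))[:600])
E
```

```text
tip [ 0.46596589 -0.00255262  0.12175268]
[ 0.46800695 -0.00200779  0.08799655] [-0.162  0.288 -0.558  0.725  0.    -0.098]
scene [[336.0, 238.0], [336.0, 234.0], [337.0, 229.0], [337.0, 217.0], [325.0, 260.0], [300.0, 250.0], [343.0, 248.0]]
side [[347.0, 243.0], [347.0, 238.0], [347.0, 232.0], [348.0, 216.0], [361.0, 266.0], [321.0, 263.0], [364.0, 252.0]]
237.706874918485 [[322.0, 275.0], [323.0, 293.0], [499.0, 204.0], [483.0, 329.0], [366.0, 204.0]]
```

View pics/p4.png

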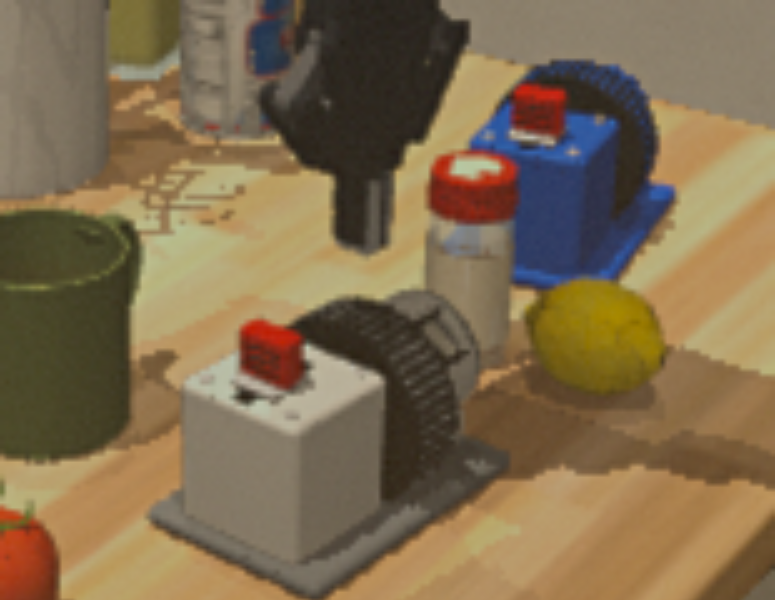

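The TCP reads z=0.088, but two cameras put the tip at about z=0.12 (p4 at 360,250), with the wheel top at about (370,297). The tip is still roughly 25 mm above the rubber, so I keep lowering slowly with contact detection.

```bash
python3 - <<'E'
from h import *
f0=fl()
hit=move_l(W(0,0,.05),.012,until_force=2.0)
s=get_state(); print(hit,s["clock"],s["position"],fl()-f0)
sleep(.2); print(get_state()["position"],fl()-f0)
if hit:
    z=s["position"][2]; move_l(W(0,0,z+.002),.02); sleep(.2);print("up",fl()-f0)
f,c,uv=snap("a"); print(uv)
cv2.imwrite("pics/p5.png",np.hstack([cv2.resize(f["img"][130:330,210:410,::-1],(400,400)),cv2.resize(cv2.rotate(c,cv2.ROTATE_180),(400,400),interpolation=cv2.INTER_CUBIC)]))
E
```

```text
True 11.125 [ 0.46806606 -0.00204854  0.05640666] [0.72134093 0.09569891 5.37549063]
[ 0.46795117 -0.00199313  0.05636538] [ 0.82605357 -0.30661272  5.66918099]
up [-0.01462262  0.30506172  0.57988817]
(232, 226)
```

View pics/p5.png

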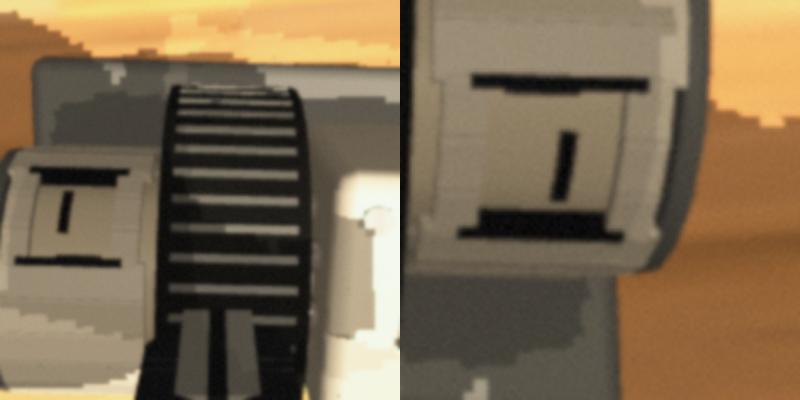

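Contact is at TCP z≈0.0564 with about 5.5 N, so the tip is touching rubber. The crop shows a 1 between the black window edges, slightly low of the middle at (565,165). That means about 3 numbers, roughly 111 mm of rim travel in +x.

```bash
cat >> h.py <<'E'
ZT=.0570  # TCP height at first touch on wheel top
def rect():
    """window seen square-on, upright, 10 px/mm, 26 x 30 mm"""
    f,T=wframe(); C=np.array([-.022,-.038,.072]); u=np.array([.7071,0,.7071]); s=[]
    for a,b in ((-13,15),(13,15),(13,-15),(-13,-15)):   # a: to the right (-y), b: up
        p=np.linalg.inv(T)@np.append(W(*(C+np.array([0,-a/1e3,0])+u*b/1e3)),1)
        s.append([f["fx"]*p[0]/p[2]+f["cx"],f["fy"]*p[1]/p[2]+f["cy"]])
    M=cv2.getPerspectiveTransform(np.float32(s),np.float32([[0,0],[260,0],[260,300],[0,300]]))
    return cv2.warpPerspective(f["img"],M,(260,300))[:,:,::-1]
def stroke(x0,x1,target=8.5,step=.003,f0=None):
    """press at x0 and roll to x1 (m, counter x) holding the press near target"""
    sg=np.sign(x1-x0); x=x0
    move_l(W(x,0,ZT+.004),.06); sleep(.15); f0=fl()
    if not move_l(W(x,0,ZT-.010),.008,until_force=3): raise SystemExit("no contact")
    z=get_state()["position"][2]; log=[]
    for _ in range(3):
        e=target-(fl()-f0)[2]; z-=np.clip(.00015*e,-.0006,.0006); move_l(W(x,0,z),.01)
    while sg*(x1-x)>1e-6:
        d=sg*min(step,abs(x1-x)); e=target-(fl()-f0)[2]
        z+= -.5*(x+d/2)/.047*d - np.clip(.00015*e,-.001,.001); x+=d
        move_l(W(x,0,z),.03); ff=fl()-f0; log.append((round(x*1e3),round((z-ZT)*1e3,2),*ff.round(1)))
        if ff[2]>13: z+=.0006; move_l(W(x,0,z),.02)
    move_l(W(x,0,z+.006),.06)
    return log
E
python3 - <<'E'
from h import *
move_l(W(0,0,ZT+.004),.05); a=rect()
for l in stroke(-.012,.012): print(*l)
move_l(W(0,0,ZT+.004),.08); b=rect()
cv2.imwrite("pics/r0.png",a);cv2.imwrite("pics/r1.png",b)
g=[cv2.cvtColor(x,cv2.COLOR_BGR2GRAY) for x in (a,b)]
for x in g: print((x[:,80:180].mean(1)[::10]).round().astype(int).tolist())
print(get_state()["clock"])
E
```

```text
-9 -1.67 -1.6 0.0 8.0
-6 -1.5 -1.6 0.5 6.5
-3 -1.65 -0.8 -0.8 7.3
0 -1.78 -1.9 -1.2 8.2
3 -1.87 -1.9 -0.1 8.1
6 -2.08 -0.4 0.6 8.1
9 -2.38 -1.2 0.5 7.7
12 -2.84 -0.4 -2.6 8.3
[141, 141, 141, 140, 107, 26, 31, 105, 131, 129, 129, 127, 118, 101, 98, 98, 97, 96, 95, 93, 91, 90, 88, 94, 90, 36, 16, 15, 12, 28]
[141, 141, 141, 141, 112, 22, 35, 99, 107, 106, 104, 105, 117, 126, 124, 123, 120, 90, 74, 80, 90, 85, 73, 73, 79, 34, 16, 15, 13, 29]
16.825
```

```bash
python3 - <<'E'
from h import *
ims=[cv2.imread("pics/r0.png"),cv2.imread("pics/r1.png")]
for k in (2,3):
    l=stroke(-.015,.015,step=.0033); print("fz",[x[4] for x in l],"fx",[x[2] for x in l],"z",l[0][1],l[-1][1])
    move_l(W(0,0,ZT+.004),.08); b=rect(); ims.append(b); cv2.imwrite(f"pics/r{k}.png",b)
for i in ims: cv2.line(i,(0,150),(15,150),(0,0,255),1)
cv2.imwrite("pics/m.png",cv2.resize(np.hstack(ims),(800,231)))
print(get_state()["clock"])
E
```

```text
fz [np.float64(8.1), np.float64(7.0), np.float64(6.8), np.float64(7.4), np.float64(8.8), np.float64(7.0), np.float64(8.5), np.float64(7.2), np.float64(7.6), np.float64(8.2)] fx [np.float64(-1.4), np.float64(-1.2), np.float64(-1.5), np.float64(-0.6), np.float64(-1.7), np.float64(-1.0), np.float64(-0.7), np.float64(-1.1), np.float64(0.9), np.float64(0.0)] z -1.79 -3.47
fz [np.float64(7.9), np.float64(7.8), np.float64(7.7), np.float64(7.4), np.float64(6.8), np.float64(9.0), np.float64(8.6), np.float64(7.2), np.float64(7.5), np.float64(7.8)] fx [np.float64(-1.0), np.float64(-1.1), np.float64(-1.3), np.float64(-1.1), np.float64(0.0), np.float64(-1.3), np.float64(-0.5), np.float64(0.6), np.float64(0.7), np.float64(-0.5)] z -2.01 -3.43Traceback (most recent call last):
  File "<stdin>", line 6, in <module>
cv2.error: OpenCV(4.12.0) :-1: error: (-5:Bad argument) in function 'line'
> Overload resolution failed:
>  - Layout of the output array img is incompatible with cv::Mat
>  - Expected Ptr<cv::UMat> for argument 'img'
```

```bash
python3 - <<'E'
import cv2,numpy as np
ims=[cv2.imread(f"pics/r{k}.png") for k in range(4)]
for i in ims: cv2.line(i,(0,150),(15,150),(0,0,255),1)
cv2.imwrite("pics/m.png",cv2.resize(np.hstack(ims),(800,231)))
E
```

```text
(no output)
```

View pics/m.png

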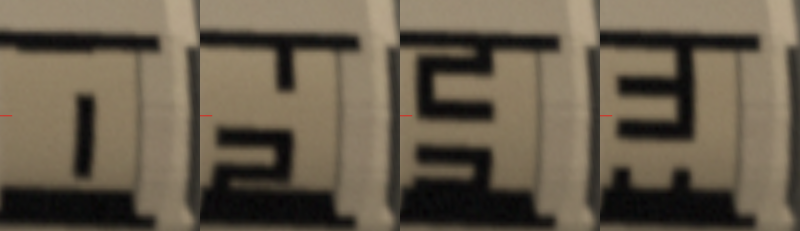

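The strips show 1, then 2 entering, then 2/3, and now 3 with the 4's top entering at the bottom (row 170). No slip: each 30 mm stroke moved about 0.8 of a number. The camera looks from above the window normal, so I fit the drum geometry to get the true angle.

```bash
cat > fit.py <<'E'
import numpy as np
from h import *
from scipy.optimize import least_squares
K=.769
def row(phi,r,dz,cam,dx=0):
    P=np.array([-r*np.cos(phi)+dx,-.038,.05+dz+r*np.sin(phi)]); n=np.array([-.7071,0,.7071]); u=np.array([.7071,0,.7071]); C=np.array([-.022,-.038,.072])
    d=P-cam; t=n@(C-cam)/(n@d); return (150-10e3*(u@(cam+t*d-C)))   # rectified px
E
python3 - <<'E'
from fit import *
s=get_state(); print(s["clock"],s["position"])
_,T=wframe(); cam=RZ.T@(T[:3,3]-O); cam[2]+= 0; print("cam",cam)
# (image, digit, edge +1 top/0 mid/-1 bottom, display row)
ob=[(0,1,1,95),(0,1,-1,178),(1,1,-1,90),(1,2,1,128),(1,2,0,172),(2,2,0,65),(2,2,-1,118),(2,3,1,147),(3,3,0,85),(3,3,-1,138),(3,4,1,170)]
def res(p):
    r,dz,dx=p[:3]; th=p[3:]
    return [K*row(np.pi/4+th[i]-n*np.pi/4+e*.007/r,r,dz,cam,dx)-y for i,n,e,y in ob]+[dx/.002,dz/.006]
q=least_squares(res,[.026,-.003,0,.8,1.4,2.0,2.6],x_scale=[.01,.01,.01,1,1,1,1]); r,dz,dx=q.x[:3]
print("r dz dx",q.x[:3].round(4),"n",(q.x[3:]/(np.pi/4)).round(3),np.round(q.fun,1))
for t in (3.85,3.9,4,4.1): print(t,"4 top/mid/bot display rows",[round(K*row(np.pi/4*(1+t-4)+e*.007/r,r,dz,cam,dx)) for e in(1,0,-1)])
np.save("fit.npy",q.x)
E
```

```text
27.5417 [ 0.46804981 -0.00196319  0.06093015]
cam [-0.06843073 -0.00217924  0.23796527]
r dz dx [ 0.0244 -0.0046 -0.0015] n [0.75  1.5   2.319 3.16 ] [-1.1  2.   1.   0.4 -2.2 -1.5 -1.3  3.6  2.3 -0.7 -2.6 -0.7 -0.8]
3.85 4 top/mid/bot display rows [79, 130, 171]
3.9 4 top/mid/bot display rows [72, 124, 166]
4 4 top/mid/bot display rows [56, 110, 156]
4.1 4 top/mid/bot display rows [41, 96, 145]
```

```bash
python3 - <<'E'
from fit import *
l=stroke(-.0155,.0155,step=.0033); print("fz",[float(x[4]) for x in l])
move_l(W(0,0,ZT+.004),.08); b=rect(); cv2.imwrite("pics/r4.png",b)
g=cv2.cvtColor(np.ascontiguousarray(b),cv2.COLOR_BGR2GRAY)
for r in range(50,260,6): print(r,round(r*K),''.join('#' if v<60 else '.' for v in g[r,0:180:5]))
print(get_state()["clock"])
E
```

```text
fz [7.6, 7.0, 6.6, 8.4, 6.4, 8.6, 8.0, 8.6, 6.0, 7.8]
50 38 ####################################
56 43 ####################################
62 48 .......................#############
68 52 ....................................
74 57 ......#.............................
80 62 .....####............###............
86 66 .....####............####...........
92 71 .....####............####...........
98 75 .....####............####...........
104 80 .....####............####...........
110 85 .....####............####...........
116 89 .....####............####...........
122 94 .....##########.....#####...........
128 98 .....####################...........
134 103 .....####################...........
140 108 .....####################...........
146 112 ...................######...........
152 117 .....................####...........
158 122 .....................####...........
164 126 .....................####...........
170 131 ....................#####...........
176 135 ....................#####...........
182 140 ....................#####...........
188 145 .....................###............
194 149 ....................................
200 154 ....................................
206 158 ....................................
212 163 ....................................
218 168 ....................................
224 172 .....#####..........................
230 177 ....###################.............
236 181 ...####################.............
242 186 ..######################............
248 191 .#################################..
254 195 .##################################.
32.9583
```

The 4 now stands at rows 59–147 with its middle bar at about 102, so n≈4.03, close enough for the bolt. Now I push the bolt.

```bash
python3 - <<'E'
from h import *
def loc(): return (RZ.T@(get_state()["position"]-O)).round(4)
move_l(W(0,0,.095),.12); 
f,T=wframe(); d=spot_in("wrist","bolt_grip"); print([(x["score"],(RZ.T@(onz(ray(f,x["centre"],T),.1)-O)).round(4)) for x in d[:2]])
move_l(W(-.001,.094,.095),.12); sleep(.2); f0=fl()
print("hit down",move_l(W(-.001,.094,.0565),.05,until_force=4),loc(),(fl()-f0).round(1))
print("touch",move_l(W(-.001,.060,.0565),.02,until_force=2.),loc(),(fl()-f0).round(1))
print("push",move_l(W(-.001,.046,.0565),.015,until_force=12),loc(),(fl()-f0).round(1),get_state()["clock"])
E
```

```text
[(0.91, array([-0.003 ,  0.0594,  0.1   ]))]
hit down False [-0.0008  0.094   0.0567] [-0.6  0.2 -0.2]
touch True [-0.0014  0.0844  0.0562] [-0.1 -0.9 -0. ]
push True [-0.0022  0.072   0.0559] [0.7 2.4 0.7] 37.5417
```

```bash
python3 - <<'E'
from h import *
def loc(): return (RZ.T@(get_state()["position"]-O)).round(4)
sleep(.2);b=fl();print(b.round(1))
y=loc()[1]
while y>.052:
    y-=.002; h=move_l(W(-.001,y,.0565),.015,until_force=14); g=fl(); print(h,loc(),g.round(1))
    if h and g[1]>14: break
f,T=wframe(); d=spot_in("wrist","bolt_grip"); print([(x["score"],(RZ.T@(onz(ray(f,x["centre"],T),.1)-O)).round(4)) for x in d[:2]],get_state()["clock"])
E
```

```text
[-0.2  0.6 -0. ]
False [-0.0032  0.072   0.0556] [-1.4  8.5 -1.7]
False [-0.0032  0.072   0.0557] [-2.2 13.3 -2.1]
False [-0.0033  0.072   0.0558] [-1.7 18.4 -1.4]
False [-0.0032  0.072   0.0558] [-1.2 25.  -1.8]
False [-0.0032  0.072   0.0559] [-2.1 30.9 -1.6]
False [-0.0033  0.072   0.056 ] [-2.4 35.9 -0.2]
False [-0.0033  0.072   0.0561] [-0.4 41.8 -1.5]
False [-0.0033  0.072   0.0562] [-1.5 47.5 -2. ]
False [-0.0033  0.072   0.0563] [-2.6 53.  -1.9]
False [-0.0033  0.072   0.0564] [-1.3 60.  -1.5]
False [-0.0033  0.072   0.0564] [-1.5 66.  -2.6]
[(0.92, array([-0.0098,  0.0464,  0.1   ]))] 41.0833
```

The guard only compared changes within each call, so the push crept up to 66 N. I back off at once and measure the bolt's travel from the red pixels, before against now.

```bash
python3 - <<'E'
from fit import *
def loc(): return (RZ.T@(get_state()["position"]-O)).round(4)
move_l(W(-.001,.080,.0565),.05); sleep(.2); print(loc(),fl().round(1))
move_l(W(-.001,.094,.0565),.1); move_l(W(0,.094,.095),.12); move_l(W(0,0,.0610+.034),.12)
f,T=wframe(); d=spot_in("wrist","bolt_grip"); print("bolt now",[(x["score"],(RZ.T@(onz(ray(f,x["centre"],T),.1)-O)).round(4)) for x in d[:2]])
cv2.imwrite("pics/w6.png",f["img"][:,:,::-1])
def red(im,box):
    r=im[box[1]:box[3],box[0]:box[2]].astype(int); m=(r[...,2]>110)&(r[...,1]<60)&(r[...,0]<70); v,u=np.nonzero(m); return u.mean()+box[0],v.mean()+box[1],m.sum()
for c,box in (("scene",(300,225,345,265)),("side",(330,238,366,262))):
    F=grab_frame(c); a=red(cv2.imread(f"pics/{c}0.png"),box); b=red(np.ascontiguousarray(F["img"][:,:,::-1]),box)
    P=[RZ.T@(onz(ray(F,x,F["cam_to_world"]),.098)-O) for x in (a,b)]; print(c,np.round(a,1),np.round(b,1),P[0].round(4),P[1].round(4),(P[1]-P[0]).round(4))
print(get_state()["clock"])
E
```

```text
[-0.0009  0.0794  0.0565] [ 0.7  0.2 -0.4]
bolt now [(0.64, array([-0.0036,  0.0461,  0.1   ]))]
scene [318.9 243.9  71. ] [323.3 241.6  73. ] [0.0007 0.0631 0.098 ] [-0.0001  0.0488  0.098 ] [-0.0009 -0.0143  0.    ]
side [341.9 247.7  88. ] [343.3 244.8  83. ] [0.0031 0.0515 0.098 ] [0.0026 0.0369 0.098 ] [-0.0005 -0.0147  0.    ]
43.9333
```

```bash
python3 - <<'E'
from fit import *
move_l(W(0,0,ZT+.004),.15); b=rect(); cv2.imwrite("pics/r5.png",b)
f,T=wframe(); im=np.ascontiguousarray(f["img"][:,:,::-1]); cv2.imwrite("pics/w7.png",im)
g=cv2.cvtColor(np.ascontiguousarray(b),cv2.COLOR_BGR2GRAY)
g4=cv2.cvtColor(cv2.imread("pics/r4.png"),cv2.COLOR_BGR2GRAY)
# edges of '4' in both: right stroke top/bottom (col 115), mid bar (col 65)
for n,x in (("before",g4),("now",g)):
    for c in (115,65): 
        t=np.diff((x[60:225,c]<60).astype(int)); print(n,c,(np.nonzero(t)[0]+60).tolist())
# bolt plan view: top face of the thumb piece (z .109) and block top edges (z .081)
def pj(p):
    q=np.linalg.inv(T)@np.append(W(*p),1); return f["fx"]*q[0]/q[2]+f["cx"],f["fy"]*q[1]/q[2]+f["cy"]
S=np.float32([pj((x,y,.109)) for x,y in((-.03,.0),(-.03,.1),(.03,.1),(.03,.0))])
M=cv2.getPerspectiveTransform(S,np.float32([[0,0],[500,0],[500,300],[0,300]]))
v=cv2.warpPerspective(im,M,(500,300)); 
w6=cv2.imread("pics/w6.png")
cv2.imwrite("pics/fin.png",np.vstack([np.hstack([v,cv2.resize(b,(260,300))]),cv2.resize(w6[180:300,330:634],(760,300),interpolation=cv2.INTER_CUBIC)]))
print(get_state()["clock"])
E
```

```text
before 115 [62, 76, 191]
before 65 [121, 144]
now 115 [63, 76, 191]
now 65 [61, 121, 144]
44.4083
```

View pics/fin.png

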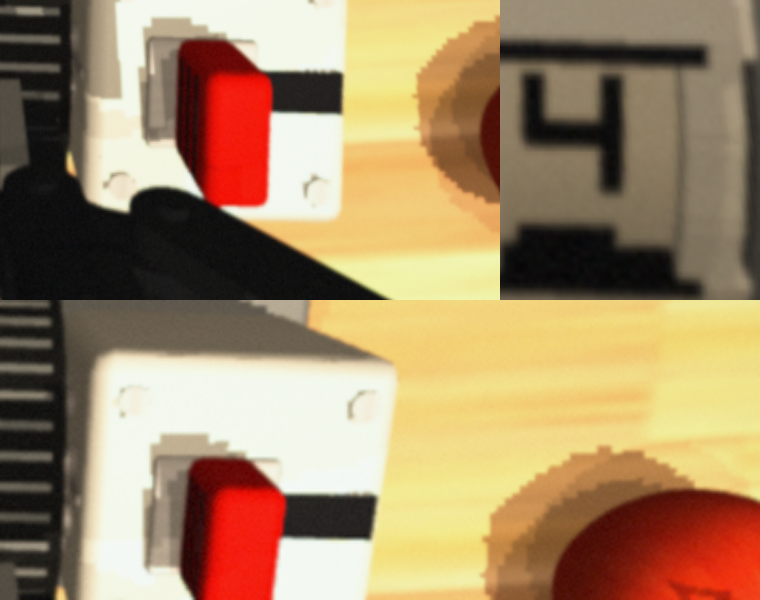

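The 4 stands in the window and its edges have not moved. The bolt's slide plate has reached the wheel-side end of the slot. I measure the travel more exactly from the bright top face of the thumb piece in the before and after images.

```bash
python3 - <<'E'
from fit import *
f,_=wframe(); Tc=f["T_tool_cam"]
def plan(im,pos,rot,z):
    T=np.eye(4);T[:3,:3]=R.from_rotvec(rot).as_matrix();T[:3,3]=pos;T=T@Tc
    def pj(p):
        q=np.linalg.inv(T)@np.append(W(*p),1); return f["fx"]*q[0]/q[2]+f["cx"],f["fy"]*q[1]/q[2]+f["cy"]
    S=np.float32([pj((x,y,z)) for x,y in((-.05,0),(-.05,.1),(.05,.1),(.05,0))])
    return cv2.warpPerspective(im,cv2.getPerspectiveTransform(S,np.float32([[0,0],[1000,0],[1000,1000],[0,1000]])),(1000,1000))
for n,pos,rot in (("w1",[.46,-.0105,.2],down(np.pi)),("w2",W(0,0,.125),ROT),("w6",W(0,0,.095),ROT),("w7",W(0,0,ZT+.004),ROT)):
    im=cv2.imread(f"pics/{n}.png"); p=plan(im,pos,rot,.109).astype(int)
    m=(p[...,2]>195)&(p[...,1]<90)
    m[:, 850:]=0; v,u=np.nonzero(m); rows=range(int(np.percentile(v,30)),int(np.percentile(v,70)))
    e=np.array([[np.nonzero(m[r])[0].min(),np.nonzero(m[r])[0].max()] for r in rows])/10
    q=plan(im,pos,rot,.081).astype(int); w=(q.min(2)>150); c=[]
    for r in range(250,400,10):
        k=np.nonzero(w[r,150:950])[0]
        if len(k)>200:c.append((k.min()/10+15,k.max()/10+15))
    print(n,"thumb top y edges",np.median(e,0),"x",np.percentile(v,[2,98])/10-50,"block y edges",np.median(c,0) if c else None)
E
```

```text
w1 thumb top y edges [56.9 68.5] x [-13.5  11.1] block y edges [23.7 85.8]
w2 thumb top y edges [56.5 68.3] x [-12.4  12.2] block y edges [23.7 85.7]
w6 thumb top y edges [41.8 53.5] x [-14.1  10.5] block y edges [22.9 84.6]
w7 thumb top y edges [41.8 53.4] x [-15.2   9.4] block y edges [28.2 84.5]
```

Measured travel is about 15 mm, with a rigid stop. To rule out that the finger rather than the bolt hit something, I push again 6 mm higher with an absolute force limit, then test the lock with a light roll.

```bash
python3 - <<'E'
from fit import *
def loc(): return (RZ.T@(get_state()["position"]-O)).round(4)
def edges():
    g=cv2.cvtColor(np.ascontiguousarray(rect()),cv2.COLOR_BGR2GRAY)
    return [(np.nonzero(np.diff((g[60:225,c]<60).astype(int)))[0]+60).tolist() for c in (115,65)]
move_l(W(0,0,.097),.15); move_l(W(.003,.085,.097),.15); move_l(W(.003,.085,.0625),.1); sleep(.15); f0=fl()
print("push",move_l(W(.003,.058,.0625),.02,until_force=15),loc(),(fl()-f0).round(1)); sleep(.1); print(loc(),(fl()-f0).round(1))
y=loc()[1]
for k in range(4):
    if (fl()-f0)[1]>22: break
    move_l(W(.003,y-.002*(k+1),.0625),.03); print(loc(),(fl()-f0).round(1))
move_l(W(.003,.085,.0625),.08); move_l(W(.003,.085,.097),.15); move_l(W(0,0,.097),.15); move_l(W(0,0,ZT+.004),.15)
print("edges",edges())
l=stroke(-.002,.003,target=7,step=.0025); print(*l,sep="\n")
move_l(W(0,0,ZT+.004),.08); print("edges",edges(),get_state()["clock"])
f,T=wframe(); cv2.imwrite("pics/w8.png",f["img"][:,:,::-1])
E
```

```text
push True [0.0029 0.0719 0.0625] [-0.5  5.3  1.4]
[0.0029 0.0719 0.0624] [0.4 4.1 2. ]
[0.0029 0.0717 0.0625] [-1.   8.5  0.6]
[0.0029 0.0715 0.0626] [ 0.3 13.3  0.2]
[0.0029 0.0714 0.0627] [ 0.1 18.3  0.4]
[0.0029 0.0713 0.0627] [-0.1 24.2  0.7]
edges [[62, 75, 191], [120, 144]]
(0, np.float64(-1.57), np.float64(-3.6), np.float64(-1.2), np.float64(7.2))
(3, np.float64(-1.59), np.float64(-5.8), np.float64(0.5), np.float64(8.8))
edges [[184, 223], [60, 115, 138, 219]] 53.1583
```

The wheel gave about 0.05 of a number and then held, with the drag up from 1.5 to 5.8 N, so the nose is engaged with some play. I push once more and check whether the wheel is drawn back.

```bash
python3 - <<'E'
from fit import *
def loc(): return (RZ.T@(get_state()["position"]-O)).round(4)
def edges():
    g=cv2.cvtColor(np.ascontiguousarray(rect()),cv2.COLOR_BGR2GRAY)
    return [(np.nonzero(np.diff((g[60:225,c]<60).astype(int)))[0]+60).tolist() for c in (115,65)]
move_l(W(0,0,.095),.25); move_l(W(0,.080,.095),.25); move_l(W(0,.080,.0590),.15); sleep(.1); f0=fl()
y=.080; old=None
while y>.055:
    y-=.0015; move_l(W(0,y,.0590),.03); g=fl()-f0; print(loc()[1],round(float(g[1]),1),end=" | ")
    if g[1]>25: break
move_l(W(0,.080,.0590),.15); move_l(W(0,.080,.095),.25); move_l(W(0,0,.095),.25); move_l(W(0,0,ZT+.004),.2)
print("\nedges",edges(),get_state()["clock"])
f,T=wframe(); cv2.imwrite("pics/w9.png",f["img"][:,:,::-1])
for n in ("w7","w8","w9"):
    p=cv2.imread(f"pics/{n}.png").astype(int); m=(p[...,2]>195)&(p[...,1]<90); m[:,:380]=0; m[:,470:]=0
    k=np.array([[np.nonzero(r)[0].min(),np.nonzero(r)[0].max()] for r in m if r.sum()>10]); print(n,np.median(k,0),m.sum())
E
```

```text
0.0784 -0.7 | 0.0769 -0.7 | 0.0754 -1.0 | 0.0739 -1.6 | 0.0726 -0.1 | 0.0723 3.8 | 0.0723 8.3 | 0.0722 13.9 | 0.0722 17.5 | 0.0722 21.4 | 0.0721 26.2 | 
edges [[63, 68, 185], [115, 138, 220]] 58.5833
w7 [437. 468.] 1931
w8 [439. 469.] 1870
w9 [437. 467.] 1932
```

The stop is rigid, in the same place each time, and independent of the wheel's play. The nose is between the dogs and the wheel is held, so the bolt is home. My test roll left the wheel at the + end of that small play, so I roll it back lightly.

```bash
python3 - <<'E'
from fit import *
def edges():
    g=cv2.cvtColor(np.ascontiguousarray(rect()),cv2.COLOR_BGR2GRAY)
    return [(np.nonzero(np.diff((g[60:225,c]<60).astype(int)))[0]+60).tolist() for c in (115,65)]
l=stroke(.001,-.0012,target=7,step=.0011); print(*[[float(v) for v in x] for x in l])
move_l(W(0,0,ZT+.004),.08); print("edges",edges(),get_state()["clock"])
E
```

```text
[0.0, -1.16, 1.1, 0.2, 6.0] [-1.0, -1.32, 1.0, -1.0, 6.0]
edges [[61, 75, 191], [120, 145]] 61.6333
```

```bash
python3 - <<'E'
from h import *
move_l(W(-.02,0,.17),.2); sleep(.2); s=get_state(); print(s["clock"],s["contact_force"].round(1))
print(sign_off())
E
```

```text
62.5333 [ 0.2 -0.5  0.1]
the job is handed in; nothing more can be done
None
```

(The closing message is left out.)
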